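Hook the lid onto the biscuit tub and snap it shut

TASK

Close the full biscuit tub with the lid that fits it: hook the two lugs at one end of the lid under the rim, let the lid down over the tub, then press its tab end until the tongue snaps home and the lid sits level on the rim all round. Press firmly but do not lean on it with all your weight, keep the tub standing, and leave the smaller lid, the mug and the jar where they are.

Things in the scene. Friction and masses are not known exactly. Their poses are not given: they have to be found in the camera images.
- tub: loose pale rectangular tub full of round biscuits, 0.56 to 1 kg, 70 mm high, base 126 by 81 mm; both its ends are alike. Origin: centre of its underside, z up, x along its long side. It is the larger of two open tubs; the smaller empty one (110 by 84 mm, 55 mm high) at the back is not part of the job.
- tub_rim (a point): centre of the biscuit tub's mouth, level with the top of the rim, 70 mm above the tub's origin; axes as the tub's. The rim is a 9 mm wide flange that ends in a rounded bead 6 mm thick, 150 mm (x) by 105 mm (y) over the outside; below it the wall stands 7 mm inside that edge. The biscuits stay about 8 mm below the rim.
- lid: loose stiff grey lid of the biscuit tub, right way up, 0.14 kg. Origin: centre of its underside (foot of its skirt); z up, x along its long side, lugs at +x, tab at -x. Deck 165 by 120 mm, underside 16 mm, top 19 mm above the origin; the skirt goes over the outside of the rim with 1.5 mm play, its foot flared to 4.5 mm. Home, its origin is 54 mm above the tub's and up to 2 mm off its centre.
- lid_grip (a point): middle of the lid's straight grip rib, 31 mm above the lid's origin; axes as the lid's. The rib is 64 mm long (x), 15 mm wide (y), and reaches from the deck at 19 mm to 43 mm above the lid's origin.
- lid_hooks (a point): middle of the lid's lug end, 75 mm (x) from its centre, 12 mm above its origin: halfway between deck and lugs. Two rigid lugs, 26 mm wide, at y = +-22 mm, hang 1.5 mm outside the rim's edge and reach 4.5 mm in under the rim, in a slot 7.5 mm high. Laid on flat they stop on the rim: go in tilted, tab end 10 to 15 degrees up, 9 mm too far out, deck touching the rim, and draw back till they meet it.
- lid_press (a point): where to press: on the deck at the tab end, 68 mm (-x) from the lid's centre, 19 mm above its origin. Below it hangs a sprung tongue 44 mm wide with a 45 degree ramp; a thumb tab sticks out to 94 mm from the centre. With the lugs hooked, this end rests about 8 mm above home; pressed down here the tongue gives way outwards and snaps under the rim at 7 to 13 N; never press over 45 N.
- small_lid: bystander: a lid of the same make for the smaller tub, deck 125 by 99 mm, same height, grip, lugs and tab; it must stay where it lies. Origin: centre of its underside. It and the right lid lie either side of the biscuit tub, either way round.
- mug: bystander: white spotted mug, 82 mm across, 91 mm high, behind the tub. Origin: centre of its underside.
- jar: bystander: jam jar, 66 mm across, 99 mm high, behind the tub. Origin: centre of its underside.
There are look-alikes about, which are no part of the job. Leave any pink look-alike of the lid alone.

How it is judged:
At the end, for the whole second after the job is handed in: The lid is hooked and snapped home: its underside 51 to 55.8 mm above the tub's underside (54 when seated), level with the rim within 0.025 rad, centred within 6 mm; the tub stands upright on the worktop, and tub and lid are at rest (z of lid in the frame of tub between 0.051 and 0.0558 m and angle between the z axis of lid and the z axis of tub, either way round below 0.025 rad and horizontal distance between lid and tub below 0.006 m and angle between tub's own z axis and vertical below 0.03 rad and height (world z) of tub below 0.008 m and linear speed of each of lid, tub below 0.02 m/s); the robot touches nothing.
It fails at once if the contact forces between lid and tub (deck and hooks together) pass 60 N (contact force between lid and tub above 60 N).
It fails at once if the tub is tipped by more than 0.3 rad (angle between tub's own z axis and vertical above 0.3 rad).
It fails at once if the smaller lid, the mug or the jar is moved by more than 30 mm (distance of any of small_lid, mug, jar from where it was at the start of the episode above 0.03 m).
It also fails if it takes over 48 s, if anything falls off the work surface, if the arm or the gripper's body presses on something with over 40 N, if the wrist force passes 120 N, or if a joint passes its speed limit or range.

ROBOT

A 6-joint arm with a two-finger parallel gripper is mounted at the origin on a cart in front of the work surface, level with it; the furniture and walls round the work are solid. World frame = base frame: x ahead of the robot, y to its left, z up, the work surface at z = 0. Lengths are in m, angles in rad, forces in N, time in s.
With the tool pointing down it reaches from about 0.275 to 0.875 m from the base axis. Payload 12.5 kg.
Tool frame: the origin (TCP) lies at the very end of the fingers, on their centre line; the grasp point (between the pads) lies 19 mm behind it; z points along the fingers, y is the line along which they close (so a half turn about z gives the same grasp; the last joint's range is limited). The gripper opens to 85 mm and grips with 20 to 120 N. Pads are 22 mm wide; open, the fingers measure 114 mm over their backs; the gripper's body (76 mm by 85 mm) begins 54 mm behind the grasp point. The pads swing forward as they close: fully open they stand 13 mm farther back than shut.
Start: joints at [1.261, 0.351, 1.652, -0, 1.139, -0.085], TCP at [0.123, 0.536, 0.231] pointing down, gripper open.
Joint ranges: [-2.75, 2.75], [-0.79, 2.1], [0.01, 2.65], [-1.57, 4.71], [0.07, 3.14], [-2.87, 2.87]. Speed limits (rad/s): [2.22, 2.22, 2.79, 3.14, 3.14, 3.14].

INTERFACE

Orientations are given as a 3x3 rotation matrix whose columns are the frame's x, y, z axes.
In Python, from bench import manip gives the robot as it stands. Calls block until the motion is done:
- manip.move_ptp(position, orientation): joint-space move of the TCP to a pose.
- manip.move_l(position, attitude=None, max_speed=0.15): straight line of the TCP; attitude=None keeps the orientation; max_speed is the mean speed in m/s.
- manip.move_j(angles): joint-space move.
- manip.set_gripper(opening, effort=None): opening from 0.0 (shut) to 1.0 (fully open); effort is the grip in N (None keeps the last); returns when the fingers have stopped.
- manip.dwell(seconds).
- manip.inverse_kinematics(position, orientation): joint angles nearest the present ones, or None.
- manip.grab_frame(name): name is "scene" or "top"; returns (picture, depth): 420x560x3 uint8, red, green, blue; 420x560 float32, m along the optical axis (not along the pixel's ray), 0 where there is no reading.
- manip.get_calibration(name): a dict with "camera_matrix" (3x3 intrinsics, pixels), "k1" (the pictures are not rectified: a ray, as slopes to the right and down, at radius r is drawn at 1 + k1 r^2 times it, then the intrinsics apply), "R" (3x3) and "t" (3): a world point X has camera coordinates R X + t. Camera axes: x right, y down, z forward; pixel columns grow to the right and rows downward; lengths in m; the calibration is good to about 2 mm. A picture is of the moment at which its call begins. get_calibration takes no time and is no camera call.
A pose or a line that the arm cannot do raises manip.Unreachable and nothing moves.
- manip.sign_off(): hands the job in; it is judged then, once.
Trained networks look in the newest picture that a camera, given by its name, has taken for a name from the list of things; names that differ only in an ending like _2 or _b are one class to them, and where a whole thing is asked for, a point or a joint stands for the part that bears it (a point fixed in the world has none). Each returns a list of dicts, best first, with "confidence" (0 to 1); they miss things now and then, are a little off and sometimes report something else, mostly with a low value. They report only what shows in the picture. A call takes as long as a camera call. They do not tell look-alikes from the thing itself.
- manip.look_for(camera, name): "at" ([x, y, z] in m, in world coordinates, good to about 4 mm: the middle of the surface that is visible of it).
Readings, each from a call of its own:
- manip.current_time(): time.
- manip.current_qpos(): joint angles.
- manip.current_joint_vel(): joint speeds.
- manip.current_joint_torque(): joint torques, N m.
- manip.current_ee_pos(): TCP position.
- manip.current_tcp_rot(): TCP orientation.
- manip.current_force(): force on the tool from outside, world axes, zero at the start.
- manip.current_ft_torque(): the same for the moment, N m.
- manip.current_grip_width(): opening from 0.0 (shut) to 1.0 (fully open).
- manip.current_grip_force(): force on a finger pad.
Only numpy, scipy, OpenCV 4.12 (cv2) and the standard library are available. Lean on these libraries where they do the work, as an engineer would, in place of code of your own. Each camera call takes 0.05 s, during which the arm holds its last target. There are 200 camera calls.

## Working session

There is one attempt and no reset: what is moved stays moved. The work goes in short steps, each a Python script; the robot and the scene stay as the last script left them, time stands still between calls to the robot, and variables do not carry over. Pictures are saved under pics/ and viewed, at most 10 in all, crops included, and the job is handed in when it is done.

```bash
ls; mkdir -p pics; python3 - <<'E'
from bench import manip
import cv2,numpy as np
for c in("scene","top"):
    p,d=manip.grab_frame(c); cv2.imwrite(f"pics/{c}0.png",p[:,:,::-1]); np.savez(f"{c}0.npz",p=p,d=d)
    for n in("tub","lid","lid_grip","lid_hooks","lid_press","small_lid","tub_rim","mug","jar"):
        print(c,n,[(np.round(r["at"],3).tolist(),round(r["confidence"],2)) for r in manip.look_for(c,n)])
    k=manip.get_calibration(c);print(k)
print(manip.current_time())
E
```

```text
pics
scene tub [([0.494, 0.076, 0.058], 0.81)]
scene lid [([0.544, 0.56, 0.015], 0.97), ([0.532, 0.276, 0.021], 0.78)]
scene lid_grip [([0.533, 0.279, 0.017], 0.91), ([0.54, 0.561, 0.014], 0.83)]
scene lid_hooks [([0.544, 0.562, 0.016], 0.79), ([0.538, 0.28, 0.018], 0.67)]
scene lid_press [([0.543, 0.561, 0.014], 0.92), ([0.537, 0.278, 0.019], 0.59)]
scene small_lid [([0.538, -0.184, 0.019], 0.91)]
scene tub_rim [([0.49, 0.07, 0.059], 0.74), ([0.54, -0.184, 0.019], 0.65)]
scene mug [([0.716, 0.059, 0.057], 0.64)]
scene jar [([0.72, -0.084, 0.075], 0.95)]
{'camera_matrix': array([[426.15757049,   0.        , 276.31695648],
       [  0.        , 426.15757049, 209.52938727],
       [  0.        ,   0.        ,   1.        ]]), 'k1': 0.026546541878421936, 'R': array([[ 0.85537008, -0.51797866, -0.0063354 ],
       [-0.41001418, -0.66950585, -0.6193951 ],
       [ 0.31659185,  0.53240964, -0.78505387]]), 't': array([-0.42375838,  0.38599584,  0.94299719])}
top tub [([0.496, 0.071, 0.052], 0.78)]
top lid [([0.544, 0.29, 0.016], 0.94), ([0.551, 0.568, 0.018], 0.85)]
top lid_grip [([0.553, 0
[... 203 characters left out ...]
op small_lid [([0.544, -0.175, 0.017], 0.6)]
top tub_rim [([0.539, 0.288, 0.02], 0.62), ([0.499, 0.069, 0.055], 0.59)]
top mug [([0.724, 0.071, 0.01], 0.92), ([0.542, 0.287, 0.02], 0.55)]
top jar [([0.722, 0.07, 0.012], 0.67), ([0.544, -0.178, 0.017], 0.42)]
{'camera_matrix': array([[427.72781729,   0.        , 287.57331574],
       [  0.        , 427.72781729, 207.91684073],
       [  0.        ,   0.        ,   1.        ]]), 'k1': -0.12182828627427643, 'R': array([[-4.20418529e-04, -9.99980773e-01,  6.18687546e-03],
       [-9.98337138e-01,  6.30776855e-05, -5.76450843e-02],
       [ 5.76435857e-02, -6.20082260e-03, -9.98317969e-01]]), 't': array([0.17327216, 0.59750745, 1.44678855])}
1.0
```

View pics/scene0.png

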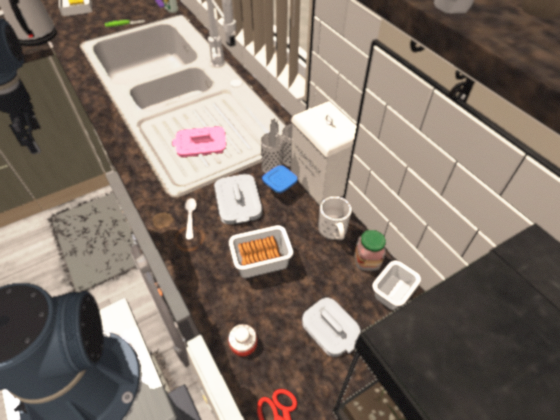

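View pics/top0.png

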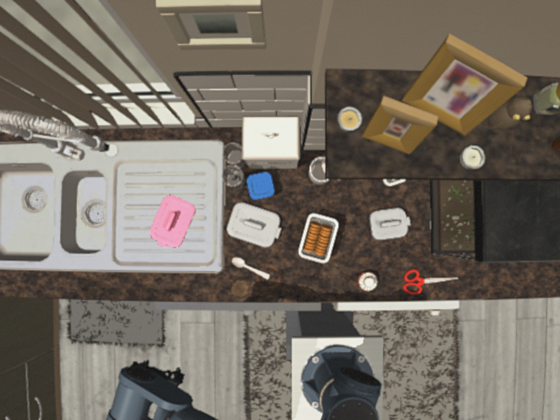

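The scene view shows the grey lid at about (238,198), the tub at (260,250), the small lid at (332,325) and the pink look-alike at (200,140). In the top view the lid is at (254,224) with its tab seemingly at the right, the tub at (319,239), and the mug and jar behind. Next I'll measure poses from the depth and enlarge the lid.

```bash
cat > h.py <<'E'
import numpy as np,cv2
from bench import manip
def cloud(c,d):
    k=manip.get_calibration(c);K=k["camera_matrix"]
    v,u=np.mgrid[:420,:560];x=(u-K[0,2])/K[0,0];y=(v-K[1,2])/K[1,1]
    rd=np.hypot(x,y);r=rd.copy()
    for _ in range(20): r=rd/(1+k["k1"]*r*r)
    s=np.where(rd>0,r/np.maximum(rd,1e-9),1)
    P=np.stack([x*s*d,y*s*d,d],-1)
    W=(P-k["t"])@k["R"]; W[d<=0]=np.nan
    return W
def rect(pts):
    (c,s,a)=cv2.minAreaRect((pts*1000).astype(np.float32))
    if s[0]<s[1]: s=s[::-1];a+=90
    return np.round(c,1),np.round(s,1),round((a+90)%180-90,2)
E
python3 - <<'E'
from h import *
for c in("scene","top"):
    z=np.load(f"{c}0.npz");W=cloud(c,z["d"]);
    for n,(x,y,r),(a,b) in(("lid",(.54,.287,.12),(.011,.03)),("rib",(.54,.287,.05),(.034,.06)),("tub",(.496,.071,.11),(.06,.085)),("small",(.54,-.178,.09),(.011,.03)),("table",(.45,-.05,.05),(-.02,.02))):
        m=(np.hypot(W[...,0]-x,W[...,1]-y)<r)&(W[...,2]>a)&(W[...,2]<b)
        m=m.astype(np.uint8)
        k,l,st,ce=cv2.connectedComponentsWithStats(m);i=1+np.argmax(st[1:,4]);q=W[l==i]
        print(c,n,len(q),rect(q[:,:2]),np.round(np.median(q[:,2]),4),np.round(np.percentile(q[:,2],[5,95]),4))
im=np.load("top0.npz")["p"][:,:,::-1];im2=np.load("scene0.npz")["p"][:,:,::-1]
A=cv2.resize(im[195:275,215:350],None,fx=5.5,fy=5.5,interpolation=2)[:,:742]
B=cv2.resize(im2[165:285,200:300],(330,400),interpolation=2)
A=cv2.resize(im[195:270,220:345],(460,276),interpolation=2)
C=np.zeros((400,790,3),np.uint8);C[:276,:460]=A;C[:,460:]=B;cv2.imwrite("pics/crop.png",C)
E
```

```text
scene lid 1648 (array([535.7, 285.3]), array([179.1, 120. ]), 71.36) 0.0181 [0.0149 0.0217]
scene rib 92 (array([536.8, 289.3]), array([64.1, 15. ]), 70.92) 0.0423 [0.0378 0.046 ]
scene tub 661 (array([492.7,  72.9]), array([150. , 106.8]), -15.69) 0.0681 [0.0617 0.0713]
scene small 1866 (array([ 541.1, -179.9]), array([136.5,  99.9]), -82.97) 0.0185 [0.0154 0.0222]
scene table 1182 (array([450.2, -50. ]), array([98.7, 98.3]), 43.7) -0.0002 [-0.0031  0.0028]
top lid 1578 (array([541. , 286.7]), array([176.4, 118.9]), 71.53) 0.0194 [0.0143 0.0249]
top rib 84 (array([542.2, 290. ]), array([61. , 14.9]), 71.62) 0.0433 [0.0383 0.0488]
top tub 420 (array([497.6,  73.2]), array([149.9, 105.1]), -16.1) 0.0695 [0.0642 0.0748]
top small 912 (array([ 545.5, -179.5]), array([135.6,  99.6]), -82.81) 0.0197 [0.0146 0.025 ]
top table 649 (array([449.3, -50. ]), array([98.4, 96.8]), 89.74) 0.0009 [-0.0042  0.0061]
```

View pics/crop.png

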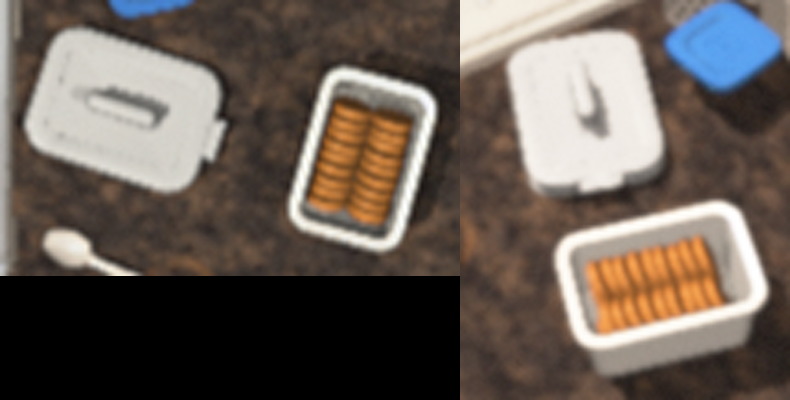

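The crop shows the lid's tab pointing toward -y (218,140), with rib, deck and tub rim sizes all matching the specification. So the lid's yaw is 71.4° and the tub's is -16°. The two cameras differ by about 5 mm in x. I'll check IK for both hooking directions before moving.

```bash
cat >> h.py <<'E'
from scipy.spatial.transform import Rotation as Ro
def lidR(yaw,th=0): return Ro.from_euler("z",yaw,degrees=True).as_matrix()@Ro.from_euler("y",th,degrees=True).as_matrix()
FL=np.diag([1.,-1,-1])
def toolR(yaw,th=0,flip=0): return lidR(yaw,th)@FL@np.diag([-1,-1,1] if flip else [1,1,1]).astype(float)
E
python3 - <<'E'
from h import *
print(np.round(manip.current_tcp_rot(),2).tolist(), np.round(manip.current_force(),2))
for f in(0,1):
    print(f)
    for p,y,t in(((.54,.291,.025),71.4,0),((.54,.291,.15),71.4,0),((.50,.07,.15),-16,12),((.50,.07,.09),-16,12),((.50,.07,.15),164,12),((.50,.07,.09),164,12)):
        q=manip.inverse_kinematics(p,toolR(y,t,f)); print(p,y,t,None if q is None else np.round(q,2))
E
```

```text
[[-0.97, 0.22, -0.0], [0.22, 0.97, -0.0], [0.0, -0.0, -1.0]] [-0.06 -0.    0.2 ]
0
(0.54, 0.291, 0.025) 71.4 0 [ 0.42  0.73  1.61 -0.    0.81  0.74]
(0.54, 0.291, 0.15) 71.4 0 [ 0.42  0.55  1.55 -0.    1.04  0.74]
(0.5, 0.07, 0.15) -16 12 [0.02 0.47 1.72 0.07 1.16 1.83]
(0.5, 0.07, 0.09) -16 12 [0.02 0.55 1.75 0.07 1.04 1.82]
(0.5, 0.07, 0.15) 164 12 [ 0.09  0.3   1.97 -0.12  0.67 -1.12]
(0.5, 0.07, 0.09) 164 12 [ 0.09  0.41  2.01 -0.15  0.53 -1.08]
1
(0.54, 0.291, 0.025) 71.4 0 [ 0.42  0.73  1.61 -0.    0.81 -2.4 ]
(0.54, 0.291, 0.15) 71.4 0 [ 0.42  0.55  1.55 -0.    1.04 -2.4 ]
(0.5, 0.07, 0.15) -16 12 [ 0.02  0.47  1.72  0.07  1.16 -1.31]
(0.5, 0.07, 0.09) -16 12 [ 0.02  0.55  1.75  0.07  1.04 -1.32]
(0.5, 0.07, 0.15) 164 12 [ 0.09  0.3   1.97 -0.12  0.67  2.02]
(0.5, 0.07, 0.09) 164 12 [ 0.09  0.41  2.01 -0.15  0.53  2.06]
```

```bash
python3 - <<'E'
from h import *
R=toolR(71.4)
manip.move_ptp([.540,.291,.10],R)
manip.set_gripper(0.55,100)
manip.move_l([.540,.291,.0235],max_speed=.12)
print(manip.current_force())
manip.set_gripper(0.0,100)
print(manip.current_grip_width(),manip.current_grip_force(),manip.current_force())
manip.move_l([.540,.291,.13],max_speed=.15)
print(manip.current_force(),manip.current_grip_width(),manip.current_ee_pos(),manip.current_time())
for c in("scene","top"):
    p,d=manip.grab_frame(c); cv2.imwrite(f"pics/{c}1.png",p[:,:,::-1]); np.savez(f"{c}1.npz",p=p,d=d)
p=cv2.imread("pics/scene1.png")[130:310,160:340];q=cv2.imread("pics/top1.png")[160:280,200:360]
cv2.imwrite("pics/c1.png",np.hstack([cv2.resize(p,(400,400)),cv2.resize(q,(400,400))]))
E
```

```text
[ 0.49352865  0.21180376 -0.04453059]
0.138884207641378 97.745600938797 [-0.59211429 -1.4850549   4.60266415]
[-0.07496104 -0.33168146 -1.79541058] 0.14642480992295742 [0.53947371 0.29074522 0.12904584] 5.3417
```

View pics/c1.png

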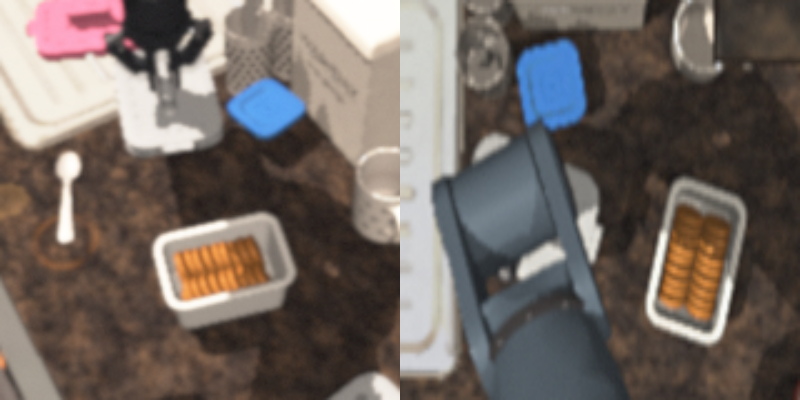

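The left half shows the lid held level below the gripper, with its tab end at about (165,145). The top view is mostly blocked by the arm. Next I'll measure the held lid against the TCP in the scene camera.

```bash
python3 - <<'E'
from h import *
for c in("scene","top"):
    W=cloud(c,np.load(f"{c}1.npz")["d"]);g=np.load(f"{c}1.npz")["p"].astype(int)
    x0,y0=.54,.291
    m=(np.hypot(W[...,0]-x0,W[...,1]-y0)<.12)&(W[...,2]>.108)&(W[...,2]<.138)
    k,l,st,ce=cv2.connectedComponentsWithStats(m.astype(np.uint8));q=W[l==1+np.argmax(st[1:,4])]
    print(c,len(q),rect(q[:,:2]))
    a=np.radians(71.4);ex=np.array([np.cos(a),np.sin(a)]);ey=np.array([-ex[1],ex[0]])
    L=np.c_[(q[:,:2]-[.5395,.2907])@ex,(q[:,:2]-[.5395,.2907])@ey,q[:,2]]
    print(np.round(np.percentile(L,[0,1,99,100],axis=0)*1000,1).tolist())
    s=(abs(L[:,0])<.07)&(abs(L[:,1])<.055)&((abs(L[:,1])>.025)|(abs(L[:,0])>.045))&(L[:,2]>.115)&(L[:,2]<.136)
    L2=L[s];A=np.c_[L2[:,:2],np.ones(len(L2))]
    co=np.linalg.lstsq(A,L2[:,2],rcond=None)[0];print("plane",co,len(L2))
    m=(np.hypot(W[...,0]-.496,W[...,1]-.071)<.11)&(W[...,2]>.058)&(W[...,2]<.085)
    k,l,st,ce=cv2.connectedComponentsWithStats(m.astype(np.uint8));q=W[l==1+np.argmax(st[1:,4])]
    print("tub",rect(q[:,:2]))
E
```

```text
scene 1429 (array([532.9, 277. ]), array([161.2, 119.9]), 70.9)
[[-95.6, -58.3, 108.1], [-92.2, -56.6, 109.8], [53.0, 60.4, 132.5], [66.0, 61.7, 137.9]]
plane [0.00244226 0.00111508 0.12253733] 816
tub (array([492.7,  72.8]), array([149.5, 109. ]), -16.21)
top 207 (array([547. , 214.2]), array([95.2, 30.8]), 17.23)
[[-92.0, -62.5, 116.7], [-91.8, -62.4, 117.3], [-33.5, 10.4, 129.0], [-30.3, 12.6, 130.8]]
plane [-0.07090597 -0.0574346   0.11755511] 85
tub (array([497.5,  72.9]), array([149.8, 105.5]), -16.0)
```

```bash
cat >> h.py <<'E'
TUB=np.array([.4945,.0727,0.]);YAW=-16.1;G=np.array([0,0,.024])
T=lidR(YAW)
def tcp(ox,oz,th,oy=0): # lid origin in tub frame [mm], tilt deg -> TCP pose
    return TUB+T@(np.array([ox,oy,oz])/1000)+lidR(YAW,th)@G, toolR(YAW,th)
def go(ox,oz,th,oy=0,v=.05):
    p,R=tcp(ox,oz,th,oy); manip.move_l(p,R,v); return T.T@manip.current_force()
def where(): # measured lid origin in tub frame, tilt
    R=manip.current_tcp_rot();L=T.T@(R@FL);o=T.T@(manip.current_ee_pos()-TUB)-L@G
    return np.round(o*1000,1),round(np.degrees(np.arcsin(-L[2,0])),2)
E
python3 - <<'E'
from h import *
p,R=tcp(8.15,145,12); manip.move_ptp(p,R)
f=go(8.15,80,12,v=.1);manip.dwell(.3);f0=T.T@manip.current_force();print(f,f0,where())
for z in np.arange(74,58,-1):
    f=go(8.15,z,12,v=.02)-f0
    print(z,np.round(f,1),where())
    if f[2]>3: break
print(manip.current_time(),manip.current_grip_width())
p,d=manip.grab_frame("scene"); cv2.imwrite("pics/s2.png",cv2.resize(p[180:310,180:340,::-1],(740,600),interpolation=2));np.savez("s2.npz",p=p,d=d)
E
```

```text
[-0.07497015 -0.30154778 -1.22740594] [-0.20278356  0.49501762 -0.97786852] (array([ 8.3,  0. , 80.4]), np.float64(11.96))
74 [ 0.8 -0.1  0.4] (array([ 8.1, -0. , 73.8]), np.float64(12.02))
73 [ 0.2 -0.1 -0.1] (array([ 8.1,  0. , 73. ]), np.float64(12.0))
72 [-0.2 -0.3  0. ] (array([ 8.1, -0. , 72. ]), np.float64(12.0))
71 [ 0.1 -0.4 -0.4] (array([ 8.1, -0. , 71. ]), np.float64(12.01))
70 [ 0.7 -0.8 -0.3] (array([ 8.1, -0. , 69.9]), np.float64(12.01))
69 [-0.4 -1.  -0.5] (array([ 8.1, -0. , 68.9]), np.float64(12.01))
68 [ 0.2 -0.8 -0.6] (array([ 8.1,  0. , 68. ]), np.float64(12.0))
67 [-0.8 -0.5  4.2] (array([ 8.4,  0.1, 67.3]), np.float64(11.96))
9.7583 0.14146637346948862
```

View pics/s2.png

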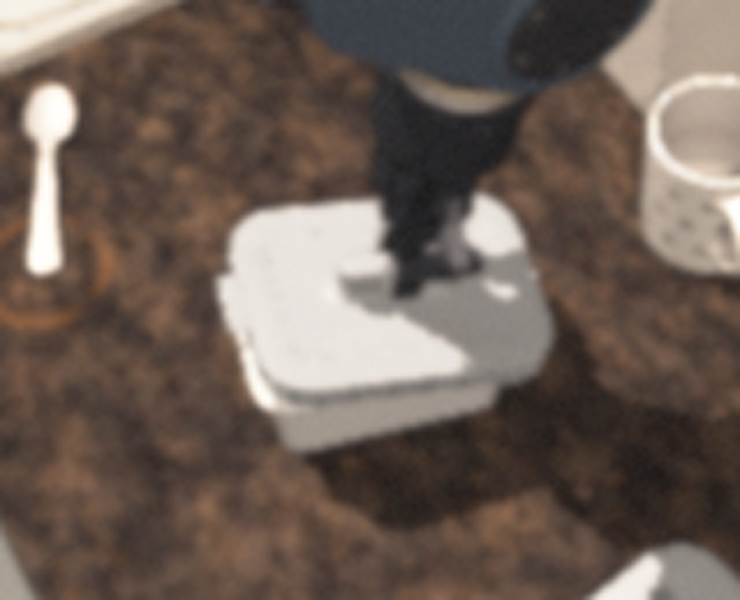

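```bash
python3 - <<'E'
from h import *
f0=np.array([-.2,.5,-1.])
for s in [2,4,6,7,8,9,10,11,12,13,14]:
    f=go(8.15-.978*s,67.4+.208*s,12,v=.02)-f0
    w=where();print(s,np.round(f,1),w)
    if f[0]>4: break
print(manip.current_time(),manip.current_grip_width())
E
```

```text
2 [-1.4 -0.3  4.2] (array([ 6.1,  0. , 67.9]), np.float64(12.0))
4 [ 0.3 -0.4  3.1] (array([ 4.1,  0. , 68.3]), np.float64(12.01))
6 [-0.6  0.2  4.2] (array([ 2.1,  0. , 68.7]), np.float64(12.01))
7 [ 1.6 -0.4  2.8] (array([ 1.3,  0. , 68.9]), np.float64(12.0))
8 [-0.  -1.4  3.4] (array([ 0.3,  0. , 69.1]), np.float64(12.0))
9 [1.  0.1 2.2] (array([-0.7, -0. , 69.3]), np.float64(12.01))
10 [ 1.4 -0.2  3. ] (array([-1.7, -0. , 69.5]), np.float64(12.01))
11 [ 3.5 -1.7  0.2] (array([-2.5, -0. , 69.6]), np.float64(11.98))
12 [ 3.2 -1.2 -0.3] (array([-3.8, -0. , 69.8]), np.float64(12.02))
13 [ 2.8  0.  -1.3] (array([-4.8, -0. , 70. ]), np.float64(12.02))
14 [ 3.6 -1.1 -2.1] (array([-5.7,  0. , 70.3]), np.float64(12.01))
12.5667 0.14465308112439176
```

```bash
python3 - <<'E'
from h import *
f0=np.array([-.2,.5,-1.])
for th in [11,10,9,8,7,6,5,4.5,4,3.5]:
    r=np.radians(th);c,s=np.cos(r),np.sin(r)
    f=go(72-c*76-s*16,69.8+s*76-c*16,th,v=.03)-f0
    print(th,np.round(f,1),where(),np.round(T.T@manip.current_ft_torque(),2))
    if np.linalg.norm(f)>10: break
print(manip.current_time(),manip.current_grip_width())
p,d=manip.grab_frame("scene"); cv2.imwrite("pics/s3.png",cv2.resize(p[180:310,180:340,::-1],(740,600),interpolation=2));np.savez("s3.npz",p=p,d=d)
E
```

```text
11 [ 2.   0.1 -0.2] (array([-5.9,  0. , 68.6]), np.float64(11.03)) [-0.03 -0.55  0.01]
10 [ 1.1 -2.1  0.9] (array([-5.9, -0. , 67.3]), np.float64(10.04)) [-0.06 -0.32  0.03]
9 [ 0.1 -0.5  1. ] (array([-5.8, -0. , 66. ]), np.float64(9.05)) [ 0.01 -0.14  0.04]
8 [-0.4 -0.2  1. ] (array([-5.7, -0. , 64.6]), np.float64(8.05)) [ 0.03 -0.15  0.07]
7 [-0.3 -1.4  2.1] (array([-5.4, -0. , 63.3]), np.float64(7.04)) [-0.04 -0.18 -0.02]
6 [-0.  -1.2  3.2] (array([-5.3,  0. , 62. ]), np.float64(6.03)) [-0.05 -0.11 -0.03]
5 [ 0.4 -1.1  2.2] (array([-5.1,  0. , 60.6]), np.float64(5.03)) [-0.1  -0.17 -0.01]
4.5 [ 0.6 -1.3  2.4] (array([-4.9,  0. , 59.9]), np.float64(4.49)) [-0.09 -0.43 -0.07]
4 [ 1.  -0.2  1.2] (array([-4.9,  0. , 59.2]), np.float64(3.98)) [-0.04 -0.33 -0.03]
3.5 [-0.3 -0.8  6.1] (array([-4.9,  0.1, 58.7]), np.float64(3.48)) [-0.04  0.07  0.04]
15.0667 0.14385524193691457
```

View pics/s3.png

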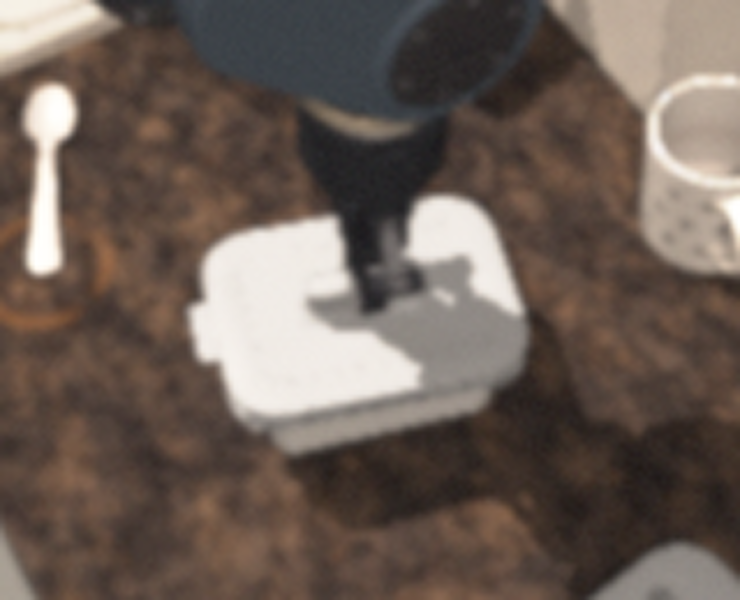

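The picture shows the lid lying over the tub with its tab at (205,330). It is hooked at the right end and resting on the tongue at 3.5°, as expected. Now I'll release, retreat and press.

```bash
python3 - <<'E'
from h import *
manip.set_gripper(0.5)
p=manip.current_ee_pos();R=manip.current_tcp_rot()
manip.move_l(p-R[:,2]*.06,max_speed=.12)
manip.set_gripper(0.0,60)
pp=TUB+T@np.array([-.0716,0,.0818]);Rd=toolR(YAW)
manip.move_l(pp+[0,0,.04],Rd,.15)
p,d=manip.grab_frame("scene");np.savez("s4.npz",p=p,d=d)
W=cloud("scene",d);L=(W-TUB)@T
m=(abs(L[...,0])<.11)&(abs(L[...,1])<.075)&(L[...,2]>.066)&(L[...,2]<.095)
k,l,st,ce=cv2.connectedComponentsWithStats(m.astype(np.uint8));q=L[l==1+np.argmax(st[1:,4])]
print(len(q),rect(q[:,:2]),np.round(np.percentile(q,[1,99],axis=0)*1e3,1).tolist())
s=(abs(q[:,0]+.005)<.072)&(abs(q[:,1])<.052)&((abs(q[:,1])>.02)|(q[:,0]>.04));A=np.c_[q[s,:2],np.ones(s.sum())]
print(np.linalg.lstsq(A,q[s,2],rcond=None)[0])
manip.dwell(.2);f0=T.T@manip.current_force();print(f0,manip.current_ee_pos(),pp,manip.current_time())
E
```

```text
2297 (array([-12.2,  -0.9]), array([175.7, 121.9]), 0.96) [[-95.8, -59.8, 69.1], [72.9, 56.8, 90.0]]
[-5.68643360e-02 -3.91051220e-05  7.55169374e-02]
[ 0.27340762  0.09452493 -0.9675196 ] [0.42638031 0.09237896 0.12188096] [0.42570821 0.09255573 0.0818    ] 17.55
```

```bash
python3 - <<'E'
from h import *
f0=T.T@manip.current_force()
pp=TUB+T@np.array([-.0716,0,0]);Rd=toolR(YAW)
manip.move_l(pp+[0,0,.084],Rd,.08)
pk=0
for z in np.arange(82,66,-.7):
    manip.move_l(pp+[0,0,z/1000],Rd,.02)
    f=T.T@manip.current_force()-f0;e=manip.current_ee_pos()[2]*1e3
    print(round(z,1),round(e,1),np.round(f,1))
    if f[2]>32 or (e<74.5 and f[2]>22): break
print(manip.current_time())
manip.move_l(pp+[0,0,.13],Rd,.12)
q=np.array(manip.current_qpos());q[0]+=.9;manip.move_j(q)
manip.dwell(.2)
for c in("scene","top"):
    p,d=manip.grab_frame(c);np.savez(c+"5.npz",p=p,d=d);cv2.imwrite(f"pics/{c}5.png",cv2.resize(p[180:310,180:340,::-1],(740,600),interpolation=2))
    W=cloud(c,d);L=(W-TUB)@T
    m=(abs(L[...,0])<.11)&(abs(L[...,1])<.075)&(L[...,2]>.062)&(L[...,2]<.09)
    k,l,st,ce=cv2.connectedComponentsWithStats(m.astype(np.uint8));q=L[l==1+np.argmax(st[1:,4])]
    print(len(q),rect(q[:,:2]))
    s=(abs(q[:,0]+.005)<.072)&(abs(q[:,1])<.052)&((abs(q[:,1])>.025)|(abs(q[:,0]+.005)>.045));A=np.c_[q[s,:2],np.ones(s.sum())]
    print(np.round(np.linalg.lstsq(A,q[s,2],rcond=None)[0],4))
print(manip.current_time())
E
```

```text
82.0 82.2 [0.2 0.1 1.1]
81.3 81.4 [ 0.2 -0.3  1.2]
80.6 80.7 [-1.6 -0.   5.2]
79.9 80.0 [-2.4  1.   6.6]
79.2 79.3 [-2.3  0.4  7.3]
78.5 78.5 [-1.8  0.5  5.6]
77.8 77.7 [-0.2 -0.4  0.6]
77.1 77.0 [-0.4 -0.6  2. ]
76.4 76.3 [-0.2 -0.4  1. ]
75.7 75.7 [-1.1 -0.1  1.1]
75.0 75.0 [-0.1 -0.2  0.4]
74.3 74.3 [-0.2  0.2  0. ]
73.6 73.6 [0.2 0.  0.7]
72.9 73.0 [-2.2 -0.1  5.4]
72.2 72.9 [-5.4 -1.2 17.6]
71.5 72.8 [-8.5 -3.2 29.7]
22.175
2411 (array([-12.7,  -0.8]), array([176. , 122.2]), 0.1)
[0.0003 0.0018 0.0719]
1725 (array([-8.3,  1.2]), array([176.3, 120.7]), -0.14)
[ 0.0001 -0.0011  0.0733]
24.5333
```

View pics/scene5.png

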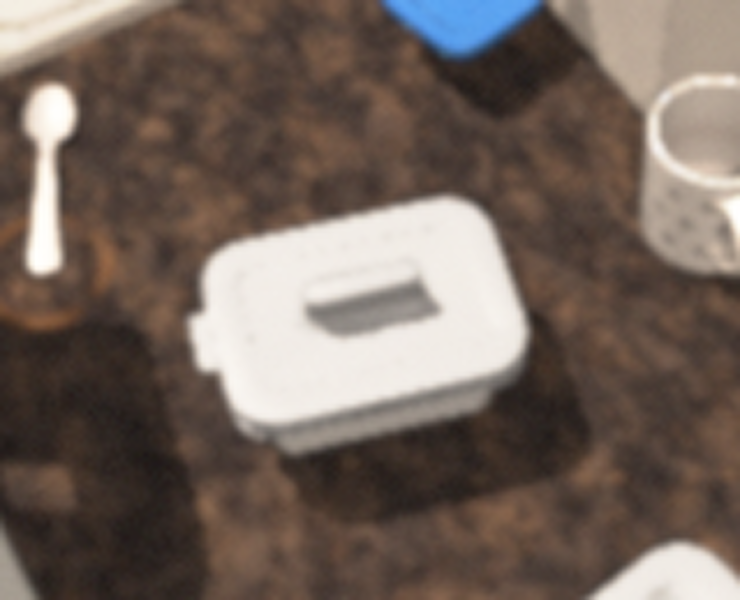

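The picture shows the lid flat on the tub, with its tab at (205,340). It is level within 0.002 rad with the deck at 73 mm, so it has snapped home, and the robot is clear.

```bash
python3 -c "
from bench import manip
print(manip.sign_off())"
```

```text
the job is handed in; nothing more can be done
None
```

The biscuit tub is closed: the lid is hooked at its lug end, the tongue snapped home at about 7 N, and I pressed no harder than about 30 N. It measured level within 0.002 rad with its deck at the seated height of 73 mm, and I handed the job in at about 25 s (`sign_off` returned no verdict).

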